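# Drift a clamp plate into line and fit its bolt

## Task

The clamp plate of the inspection fixture hangs on one bolt with its other holes out of line. Feel the blue drift pin gently down through the plate's blue-ringed hole and work it fully home, collar on the plate, so that the plate is drawn into line; leave it there and then fit the brass bolt fully home in the other hole. Never load the fixture with more than about 40 N, and leave the gauge pin, dish, mouse and caliper alone.

Things in the scene. Friction and masses are not known exactly. Their poses are not given: they have to be found in the camera images.
- fixture: Fixed dark steel fixture base, 130 (x) x 170 (y) x 30 mm high; origin at the centre of its underside. On it lies an aluminium clamp plate 100 x 150 x 8 mm, top 38 mm above the table. On the plate stand a low black nest (24 x 30 mm, 8 mm high, at x +32, y -12 mm when in line) and the pivot bolt's head (16 mm across, 10 mm high).
- drift_hole (a point): Centre of the 13 mm round through hole for the drift in the BASE's top face (30 mm above the table, under the plate), at fixture x 0, y -60 mm. The plate's own 13 mm hole, ringed blue, is NOT measured: it starts 6 to 20 mm out of line with this one, towards fixture +x along the arc about the pivot, so a tip lowered here lands on the plate or jams. Seek it by feel or look.
- bolt_hole (a point): Centre of the round through hole, 11.5 mm in diameter, for the brass bolt, in the top face of the fixture's base (30 mm above the table, just under the plate), at fixture x -35, y +30 mm. The plate's own bolt hole is 12 mm and has a brass ring around it.
- pivot (a point): Axis of the bolt that holds the plate, at the base's top face, at fixture x +30, y +55 mm; 119 mm from the drift hole, 70 mm from the bolt hole. The plate can only swing in its plane about it; dragging it takes about 4 to 5 N at the blue-ringed hole, and it stays where left. A pin tip inside the plate's hole can drag it.
- rack: Fixed grey plastic pin rack, 50 (x) x 200 (y) x 40 mm high, with a row of three 14 mm through holes along its y at -70, 0 and +70 mm; origin at the centre of its underside. The drift pin, the bolt and the gauge pin stand in it in any order.
- drift: Steel drift pin, blue handle, 85 mm long, 0.12 kg, upright in the rack. Origin at the centre of its tip, z up along it. From the tip: cone 9 to 12 mm wide over 20 mm, then 12 mm wide up to 34 mm, collar 24 mm wide from 34 to 39 mm, round handle 20 mm wide from 39 to 85 mm. Fully home, the collar rests on the plate and the tip is 26 mm below the base's top face.
- bolt: Brass thumb bolt (a plain push-in shank), 56 mm long, 0.09 kg, standing upright in the rack. Origin at the centre of its tip, z up along the bolt. Shank 10 mm in diameter, 30 mm long, the last 3 mm tapering to 7 mm; round head 22 mm in diameter from 30 to 56 mm. Fully home, the head rests on the plate and the tip is 22 mm below the base's top face.
- gauge: Bystander: gauge pin with a yellow stepped head 20 mm wide, 52 mm long, standing in the third hole of the rack; origin at its tip.
- dish: Bystander: clear shallow dish, 90 mm wide, 16 mm high, towards the far edge of the table; origin under its centre.
- mouse: Bystander: black computer mouse, 100 x 60 x 34 mm, at the left of the table; origin under its centre.
- caliper: Bystander: steel caliper with a black slide, 220 mm long, 10 mm high, lying flat beyond the fixture; origin under the middle of its beam.

How it is judged:
By the outcome, as a careful person would: the job done as asked, in the order asked, and still so for the second after the job is handed in, with the robot touching nothing.
It also fails if it takes over 61 s, if anything falls off the work surface, if the arm or the gripper's body presses on something with over 40 N, if the wrist force passes 120 N, or if a joint passes its speed limit or range.

## Robot

A 6-joint arm with a two-finger parallel gripper is mounted at the origin on the work surface. World frame = base frame: x ahead of the robot, y to its left, z up, the work surface at z = 0. Lengths are in m, angles in rad, forces in N, time in s.
With the tool pointing down it reaches from about 0.375 to 0.975 m from the base axis. Payload 3.8 kg.
Tool frame: the origin (TCP) lies at the centre of the arm's flange, where the gripper is bolted on; the fingertips stand 173 mm ahead of it and the grasp point (between the pads) lies 155 mm ahead of it (pinch_z is the distance from the TCP to the grasp point, in m); z points along the fingers, y is the line along which they close (so a half turn about z gives the same grasp; the last joint's range is limited). The gripper opens to 85 mm and grips with 20 to 120 N. Pads are 22 mm wide; open, the fingers measure 114 mm over their backs; the gripper's body (76 mm by 85 mm) begins 54 mm behind the grasp point. The pads swing forward as they close: fully open they stand 13 mm farther back than shut.
Start: joints at [-1.356, 0.264, 1.604, -0, 1.274, -0.037], TCP at [0.168, -0.654, 0.405] pointing down, gripper open.
Joint ranges: [-2.63, 2.63], [-0.94, 2.18], [0.31, 2.57], [-1.31, 4.45], [0, 2.66], [-2.55, 2.55]. Speed limits (rad/s): [2.57, 2.57, 3.14, 3.14, 3.14, 3.14].

## Interface

Orientations are given as [roll, pitch, yaw] about the fixed x, y, z axes, in that order (R = Rz(yaw) Ry(pitch) Rx(roll)).
In Python, from workcell import goto, move_linear, move_j, open_jaws, close_gripper, hold, ik, grab_frame, Unreachable, sign_off, read_t, read_qpos, read_joint_vel, read_joint_torque, read_tool_pos, read_tool_rot, read_contact_force, read_wrist_torque, read_finger_gap, read_grasp_force, pinch_z gives the robot as it stands. Calls block until the motion is done:
- goto(position, orientation): joint-space move of the TCP to a pose.
- move_linear(position, orientation=None, v=0.15, threshold=None): straight line of the TCP; orientation=None keeps the orientation; v is the mean speed in m/s. With threshold (N) it stops when the force on the tool has changed by that much, and returns True; else False.
- move_j(angles): joint-space move.
- open_jaws() and close_gripper(effort=None): open the fingers fully, or close them until they stop; effort is the grip in N (None keeps the last).
- hold(seconds).
- ik(position, orientation): joint angles nearest the present ones, or None.
- grab_frame(name): name is "side" or "top"; returns a dict with "color" (480x640x3 uint8, red, green, blue), "mtx" (3x3 intrinsics, pixels), "D" ([k1, k2, p1, p2, k3] as OpenCV has them; the pictures are not rectified), "eye" and "orientation" of the camera in the world. Camera axes: x right, y down, z forward; pixel columns grow to the right and rows downward; lengths in m; the calibration is good to about 2 mm. A picture is of the moment at which its call begins. There is no depth.
A pose or a line that the arm cannot do raises Unreachable and nothing moves.
- sign_off(): hands the job in; it is judged then, once.
Readings, each from a call of its own:
- read_t(): time.
- read_qpos(): joint angles.
- read_joint_vel(): joint speeds.
- read_joint_torque(): joint torques, N m.
- read_tool_pos(): TCP position.
- read_tool_rot(): TCP orientation.
- read_contact_force(): force on the tool from outside, world axes, zero at the start.
- read_wrist_torque(): the same for the moment, N m.
- read_finger_gap(): opening from 0.0 (shut) to 1.0 (fully open).
- read_grasp_force(): force on a finger pad.
Only numpy, scipy, OpenCV 4.12 (cv2) and the standard library are available. Lean on these libraries where they do the work, as an engineer would, in place of code of your own. Each camera call takes 0.05 s, during which the arm holds its last target. There are 200 camera calls.

## Working session

There is one attempt and no reset: what is moved stays moved. The work goes in short steps, each a Python script; the robot and the scene stay as the last script left them, time stands still between calls to the robot, and variables do not carry over. Pictures are saved under pics/ and viewed, at most 10 in all, crops included, and the job is handed in when it is done.

```bash
mkdir -p pics; ls; python3 - <<'E'
from workcell import *
import cv2,numpy as np
for n in("top","side"):
    f=grab_frame(n); cv2.imwrite(f"pics/{n}0.png",f["color"][:,:,::-1])
    print(n,f["mtx"],f["D"],f["eye"],f["orientation"])
print(read_t(),read_tool_pos(),read_tool_rot(),pinch_z if not callable(pinch_z) else pinch_z())
E
```

```text
pics
top [[610.05016512   0.         319.5384289 ]
 [  0.         610.05016512 238.89966734]
 [  0.           0.           1.        ]] [-0.02612735  0.          0.          0.          0.        ] [0.37185425 0.05685059 1.56487572] [-3.03051309e+00  1.99658775e-03 -1.58320532e+00]
side [[480.68077367   0.         317.76124717]
 [  0.         480.68077367 239.78740796]
 [  0.           0.           1.        ]] [-0.10725987  0.          0.          0.          0.        ] [ 0.41581697 -0.9014019   0.63611669] [-2.10141732 -0.00672748 -0.10894228]
0.1 [ 0.16809758 -0.65341839  0.40347865] [-3.13957852e+00 -7.87178621e-05  2.51765208e-01] 0.1547
```

View pics/top0.png

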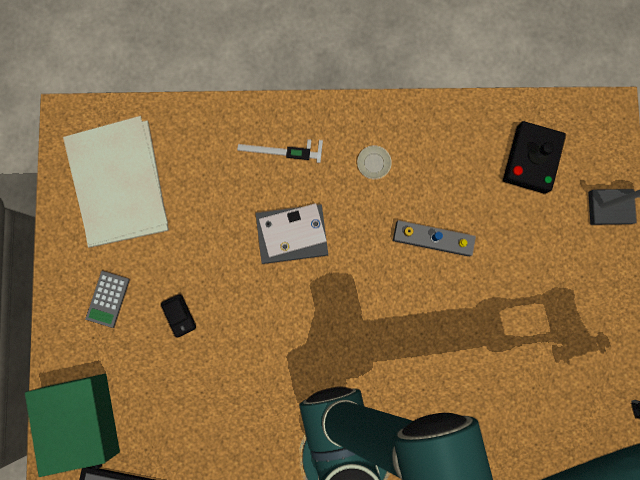

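View pics/side0.png

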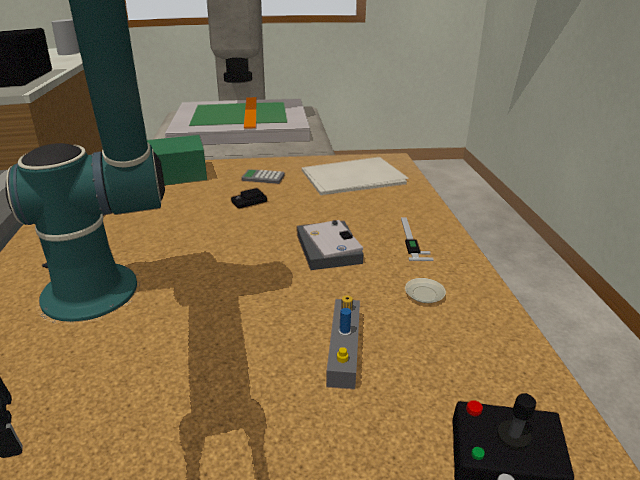

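Top view: the fixture is at about (292,233) and the rack at about (435,238). In the rack, the bolt is at (409,231), the drift at (437,236) and the gauge at (464,242). The side view shows the same order. I'll enlarge both for accurate pixel positions.

```bash
python3 - <<'E'
import cv2,numpy as np
t=cv2.imread("pics/top0.png");s=cv2.imread("pics/side0.png")
a=cv2.resize(t[195:270,250:335],None,fx=8,fy=8,interpolation=cv2.INTER_CUBIC)
b=cv2.resize(t[215:260,385:480],None,fx=8,fy=8,interpolation=cv2.INTER_CUBIC)
c=cv2.resize(s[215:275,290:370],None,fx=8,fy=8,interpolation=cv2.INTER_CUBIC)
d=cv2.resize(s[290:390,315:375],None,fx=6,fy=6,interpolation=cv2.INTER_CUBIC)
cv2.imwrite("pics/a.png",a);cv2.imwrite("pics/b.png",b);cv2.imwrite("pics/c.png",c);cv2.imwrite("pics/d.png",d)
E
```

```text
(no output)
```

View pics/a.png

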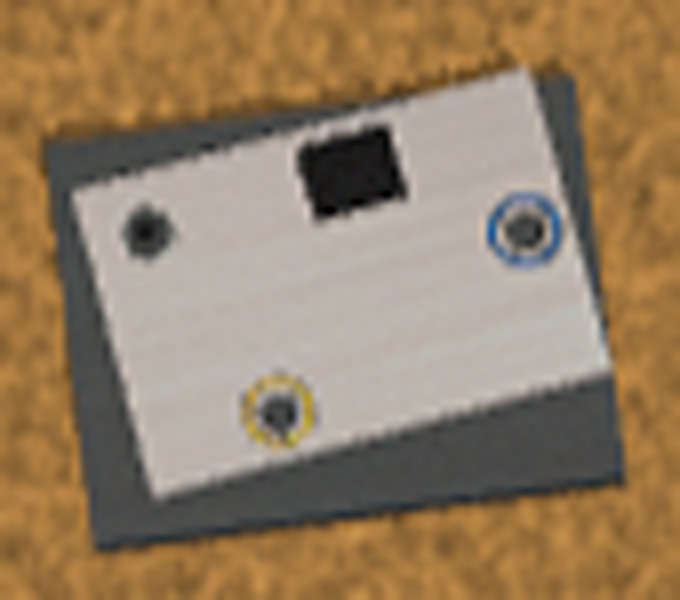

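View pics/b.png

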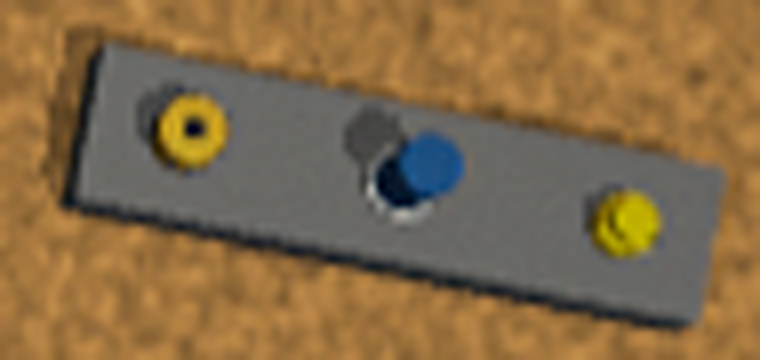

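View pics/c.png

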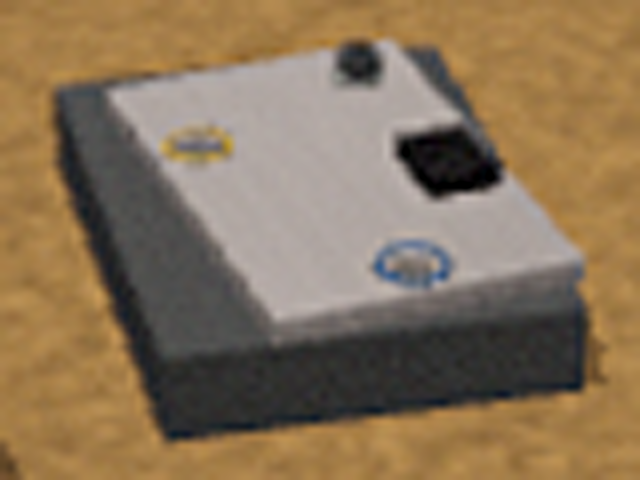

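View pics/d.png

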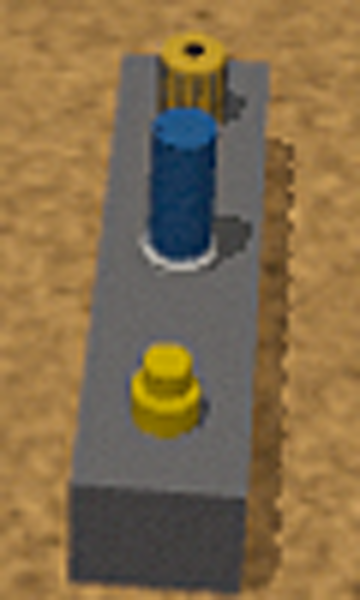

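The crops give these pixel positions:
- **Top view, fixture:** base corners (47,143), (575,77), (622,483) and (98,548). The blue ring is at (525,230) and the brass ring at (279,411).
- **Top view, rack:** the bolt's top is at (193,130) and the drift's top at (431,165).
- **Side view:** the same points are visible there.

Next I'll triangulate and fit the poses.

```bash
cat > geo.py <<'E'
import numpy as np,cv2
from scipy.optimize import least_squares
from scipy.spatial.transform import Rotation as Ro
C={"top":(610.05016512,319.5384289,238.89966734,-0.02612735,[0.37185425,0.05685059,1.56487572],[-3.03051309e+00,1.99658775e-03,-1.58320532e+00]),
"side":(480.68077367,317.76124717,239.78740796,-0.10725987,[0.41581697,-0.9014019,0.63611669],[-2.10141732,-0.00672748,-0.10894228])}
def proj(c,P):
    f,cx,cy,k,e,o=C[c]; R=Ro.from_euler('xyz',o).as_matrix().T
    K=np.array([[f,0,cx],[0,f,cy],[0,0,1.]])
    return cv2.projectPoints(np.atleast_2d(P).astype(float),cv2.Rodrigues(R)[0],-R@np.array(e),K,np.array([k,0,0,0,0.]))[0][:,0]
def tri(pt,ps):
    r=least_squares(lambda P:np.r_[proj("top",P)[0]-pt,proj("side",P)[0]-ps],[.5,-.1,.05])
    return r.x,r.fun
crop=lambda p,o,s:(np.array(p)+.5)/s-.5+np.array(o)
def rect(p,hx,hy,corners):
    x,y,a,z=p; c,s=np.cos(a),np.sin(a)
    return np.array([[x+c*u*hx-s*v*hy,y+s*u*hx+c*v*hy,z] for u,v in corners])
E
python3 - <<'E'
from geo import *
A=lambda p:crop(p,(250,195),8);B=lambda p:crop(p,(385,215),8);Cc=lambda p:crop(p,(290,215),8);D=lambda p:crop(p,(315,290),6)
for n,t,s in[("blue",A((525,230)),Cc((413,263))),("brass",A((279,411)),Cc((198,146))),("pivot",A((148,230)),Cc((358,57))),
 ("bolt",B((193,130)),D((194,50))),("drift",B((431,165)),D((184,128)))]:
    P,r=tri(t,s);print(n,P.round(4),r.round(2))
# corners order (u,v): (+,+),(+,-),(-,-),(-,+)
cs=[(1,1),(1,-1),(-1,-1),(-1,1)]
ft=A([(47,143),(575,77),(622,483),(98,548)]);fs=Cc([(437,48),(585,305),(165,358),(57,90)])
rt=B([(103,43),(722,170),(692,325),(72,207)]);rs=D([(268,65),(245,497),(70,485),(125,57)])
for n,hx,hy,t,s,x0 in[("fix",.065,.085,ft,fs,[.45,.1,.1,.03]),("rack",.025,.1,rt,rs,[.45,-.2,-.2,.04])]:
    for v in("both","top","side"):
        def f(p):
            q=rect(p,hx,hy,cs);r=[]
            if v!="side":r.append((proj("top",q)-t).ravel())
            if v!="top":r.append((proj("side",q)-s).ravel())
            return np.concatenate(r)
        r=least_squares(f,x0);p=r.x;print(n,v,p.round(4),np.abs(r.fun).max().round(2))
        if v=="both":
            c,s_=np.cos(p[2]),np.sin(p[2]);W=lambda u,w:(np.array([p[0]+c*u-s_*w,p[1]+s_*u+c*w]).round(4))
            print([W(0,-.06),W(-.035,.03),W(.03,.055)] if n=="fix" else [W(0,.07),W(0,0),W(0,-.07)])
E
```

```text
blue [0.582  0.0683 0.0391] [ 0.01 -0.1  -0.1   0.01]
brass [0.5256 0.1463 0.0383] [ 0.   -0.05 -0.05  0.01]
pivot [0.5822 0.1867 0.0456] [-0.    0.07  0.07 -0.01]
bolt [ 0.5571 -0.1634  0.0656] [ 0.02 -0.27 -0.21  0.03]
drift [ 0.5423 -0.2321  0.0896] [ 0.01 -0.16 -0.12  0.01]
fix both [0.5583 0.1288 0.1138 0.0297] 0.68
[array([0.5652, 0.0692]), array([0.5202, 0.1546]), array([0.5819, 0.1868])]
fix top [0.5589 0.1292 0.1121 0.0195] 0.49
fix side [0.561  0.1434 0.1164 0.0211] 0.33
rack both [ 0.5423 -0.2312 -0.2126  0.0381] 1.21
[array([ 0.5571, -0.1628]), array([ 0.5423, -0.2312]), array([ 0.5276, -0.2996])]
rack top [ 0.5421 -0.2327 -0.2101  0.0301] 0.7
rack side [ 0.5436 -0.2273 -0.215   0.0346] 0.34
```

Both views agree: heights come out at 39/38 mm for the plate, 66 mm for the bolt top and 90 mm for the drift top. The blue hole is about 17 mm out of line. Now I'll pick up the drift.

```bash
cat > h.py <<'E'
from workcell import *
import numpy as np
PZ=float(pinch_z() if callable(pinch_z) else pinch_z)
def O(yaw): return [np.pi,0,yaw]
YR=-.2126+np.pi/2; YF=.1138+np.pi/2
def st(m=""): print(m,"t",round(read_t(),2),"p",np.round(read_tool_pos(),4),"F",np.round(read_contact_force(),1),"M",np.round(read_wrist_torque(),2),"gap",round(float(read_finger_gap()),3),flush=True)
E
python3 - <<'E'
from h import *
d=[.5423,-.2317]
goto([*d,.13+PZ],O(YR)); st("above")
move_linear([*d,.072+PZ],v=.1,threshold=8); st("down")
close_gripper(80); st("grip"); print(read_grasp_force())
print(move_linear([*d,.165+PZ],v=.12)); st("up")
goto([.582,.0683,.135+PZ],O(YF)); st("over blue")
f=grab_frame("side");import cv2
g=grab_frame("top")
a=cv2.resize(f["color"][120:280,260:400,::-1],None,fx=3.5,fy=3.5);b=cv2.resize(g["color"][170:270,240:340,::-1],(400,400))
c=np.zeros((560,790,3),np.uint8);c[:560,:390]=a[:560,:390];c[:400,390:790]=b;cv2.imwrite("pics/e.png",c)
E
```

```text
above t 2.17 p [ 0.5422 -0.2327  0.2851] F [ 0.6  0.3 -0.2] M [ 0.02 -0.01 -0.04] gap 1.0
down t 2.91 p [ 0.5425 -0.2319  0.2269] F [ 0.2 -0.1  0.7] M [-0.02 -0.01  0.01] gap 1.0
grip t 3.53 p [ 0.5425 -0.2318  0.2272] F [0.2 0.5 2.7] M [ 0.04  0.09 -0.02] gap 0.21
77.88440465927124
False
up t 4.46 p [ 0.5418 -0.2315  0.3187] F [-0.8 -0.3 -0.9] M [ 0.03 -0.01  0.01] gap 0.214
over blue t 5.62 p [0.5821 0.0675 0.2896] F [ 0.5  0.2 -0.2] M [-0.01 -0.01 -0.02] gap 0.215
```

View pics/e.png

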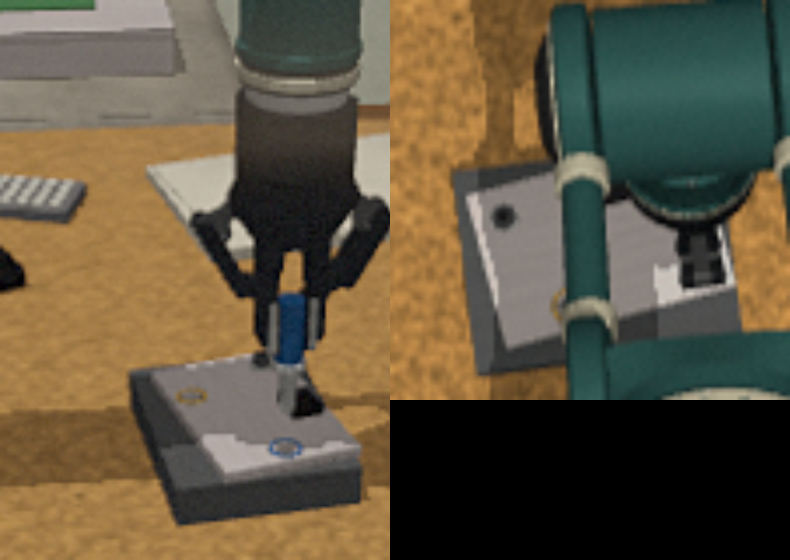

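The drift is held upright, with its tip at about (285,412) in the crop, above the blue ring at (285,447). Next I'll feel down into the blue hole.

```bash
echo 'T=.2212 # tcp z - drift tip z' >> h.py; python3 - <<'E'
from h import *
b=np.array([.582,.0683])
move_linear([*b,.045+T],v=.08); st("near")
for k,o in enumerate([(0,0),(0,.002),(0,-.002),(.002,0),(-.002,0)]):
    p=b+o
    hit=move_linear([*p,.032+T],v=.02,threshold=5); st(f"try{k} {hit}")
    if not hit: break
    move_linear([*read_tool_pos()[:2],.041+T],v=.05)
E
```

```text
near t 6.17 p [0.5815 0.068  0.2649] F [-0.8 -0.1 -1.5] M [ 0.02  0.02 -0.02] gap 0.218
try0 False t 6.97 p [0.582  0.0683 0.2532] F [ 0.2 -0.6 -1.5] M [-0.03 -0.01  0.01] gap 0.216
```

It went in freely. Now I'll drag the plate to the drift hole and feel downward.

```bash
python3 - <<'E'
from h import *
h=np.array([.5652,.0692])
print(move_linear([*h,.032+T],v=.02,threshold=20)); st("dragged")
hit=move_linear([*h,.022+T],v=.015,threshold=8); st(f"down {hit}")
if not hit:
    hit=move_linear([*h,.014+T],v=.015,threshold=8); st(f"down {hit}")
E
```

```text
False
dragged t 7.96 p [0.5655 0.0693 0.2536] F [3.8 1.9 0.6] M [ 0.4  -0.88  0.03] gap 0.213
down False t 8.78 p [0.5651 0.0692 0.243 ] F [4.3 0.8 1.1] M [ 0.32 -0.91  0.03] gap 0.216
down False t 9.46 p [0.5651 0.0692 0.2349] F [5.1 1.3 1. ] M [ 0.39 -0.97  0.  ] gap 0.211
```

```bash
python3 - <<'E'
from h import *
h=np.array([.5652,.0692])
for z in [.010,.007,.004,.002]:
    hit=move_linear([*h,z+T],v=.012,threshold=10); st(f"{z} {hit}")
    if hit: break
E
```

```text
0.01 False t 9.94 p [0.5652 0.0692 0.2309] F [ 5.2  2.1 -0.4] M [ 0.51 -0.97 -0.02] gap 0.212
0.007 False t 10.34 p [0.5652 0.0692 0.2279] F [4.7 2.7 1. ] M [ 0.48 -0.92 -0.04] gap 0.211
0.004 False t 10.74 p [0.5653 0.0692 0.2252] F [4.9 1.8 2.4] M [ 0.4  -0.85 -0.04] gap 0.21
0.002 True t 10.95 p [0.5655 0.0693 0.2252] F [-0.8  0.1  5.1] M [-0.    0.13 -0.01] gap 0.218
```

```bash
python3 - <<'E'
from h import *
import cv2
h=np.array([.5652,.0692])
hit=move_linear([*h,.000+T],v=.008,threshold=8); st(f"press {hit}")
open_jaws(); st("open")
move_linear([*h,.16+PZ],v=.2)
goto([.5571,-.1631,.13+PZ],O(YR)); st("above bolt")
f=grab_frame("side");g=grab_frame("top")
a=cv2.resize(f["color"][200:280,290:370,::-1],(400,400),interpolation=cv2.INTER_CUBIC);b=cv2.resize(g["color"][195:270,250:325,::-1],(400,400),interpolation=cv2.INTER_CUBIC)
cv2.imwrite("pics/f.png",np.hstack([a,b]))
E
```

```text
press True t 11.28 p [0.5654 0.0693 0.2252] F [-0.6 -0.4  5. ] M [0.01 0.09 0.  ] gap 0.213
open t 11.93 p [0.5669 0.0697 0.2261] F [-0.5  0.6 -0.4] M [ 0.04  0.03 -0.02] gap 1.0
above bolt t 13.46 p [ 0.5569 -0.1624  0.2839] F [-0.4  0.8  1.1] M [ 0.   -0.03 -0.04] gap 1.004
```

View pics/f.png

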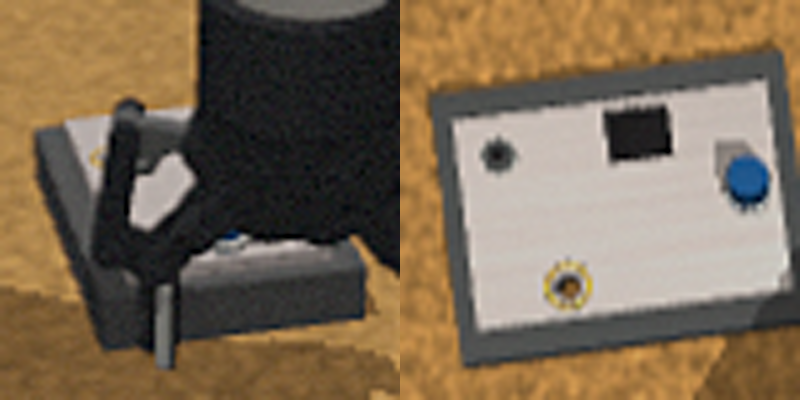

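The right half (top view) shows the plate square on the base, the drift standing in its hole at (747,181), and the table visible through the brass-ringed hole at (569,285). The hole position gets checked by calibration, then I'll take the bolt.

```bash
python3 - <<'E'
from h import *
from geo import *
cr=lambda p:(np.array(p)-[400,0]+.5)/(400/75)-.5+[250,195]
for n,p,z in(("drift",(747,181),.089),("ring",(569,285),.038)):
    print(n,least_squares(lambda q:proj("top",[*q,z])[0]-cr(p),[.55,.1]).x.round(4))
d=[.5571,-.1631]
move_linear([*d,.0625+PZ],v=.1,threshold=8); st("down")
close_gripper(60); st("grip")
move_linear([*d,.13+PZ],v=.12); st("up")
goto([.5202,.1546,.12+PZ],O(YF)); st("over")
f=grab_frame("side");import cv2
cv2.imwrite("pics/g.png",cv2.resize(f["color"][150:290,260:400,::-1],(560,560),interpolation=cv2.INTER_CUBIC))
E
```

```text
drift [0.5621 0.0693]
ring [0.5203 0.1543]
down t 14.38 p [ 0.5575 -0.1632  0.2176] F [ 0.2 -0.6  0.7] M [0.04 0.   0.03] gap 1.001
grip t 15.0 p [ 0.5574 -0.1632  0.2178] F [-1.   0.1  3.5] M [ 0.01  0.13 -0.09] gap 0.231
up t 15.72 p [ 0.5566 -0.163   0.284 ] F [ 0.1  0.4 -2.2] M [0.03 0.   0.06] gap 0.231
over t 16.93 p [0.5205 0.1539 0.2745] F [-0.2  0.1 -0.4] M [-0.06  0.04  0.04] gap 0.235
```

View pics/g.png

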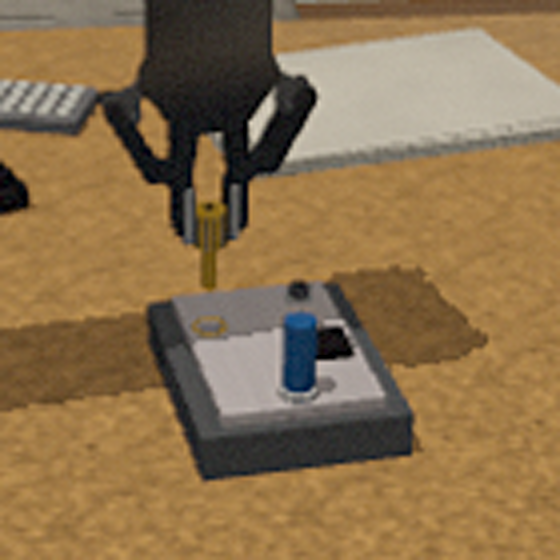

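The bolt hangs upright at (208,245) above the brass ring at (210,325), and the drift's collar sits on the plate. Next I'll insert the bolt gently.

```bash
python3 - <<'E'
from h import *
B=.2078; c=np.array([.5203,.1545])
move_linear([*c,.045+B],v=.08); st("near")
for k,o in enumerate([(0,0),(.0015,0),(-.0015,0),(0,.0015),(0,-.0015)]):
    p=c+o
    hit=move_linear([*p,.022+B],v=.025,threshold=6); st(f"try{k} {hit}")
    if not hit: break
    move_linear([*read_tool_pos()[:2],.041+B],v=.05)
else: raise SystemExit
for z in [.015,.010,.004]:
    hit=move_linear([*p,z+B],v=.015,threshold=9); st(f"{z} {hit}")
    if hit: break
E
```

```text
near t 17.41 p [0.5199 0.154  0.2515] F [ 0.2  0.5 -0.8] M [-0.04 -0.03  0.01] gap 0.23
try0 False t 18.48 p [0.5203 0.1545 0.2299] F [-0.3  0.7 -1.5] M [-0.03 -0.02  0.02] gap 0.229
0.015 False t 19.09 p [0.5203 0.1545 0.2227] F [ 0.1 -0.5 -0.6] M [ 0.02 -0.1   0.02] gap 0.237
0.01 False t 19.57 p [0.5203 0.1545 0.2177] F [-0.3  0.5 -2.5] M [ 0.12 -0.16 -0.02] gap 0.234
0.004 True t 19.87 p [0.5205 0.1545 0.2157] F [-0.6  0.1  4.8] M [-0.02  0.18 -0.02] gap 0.229
```

Contact came at 0.2157, and fully home should be 0.2158. I'll release, back off and check.

```bash
python3 - <<'E'
from h import *
import cv2
open_jaws(); st("open")
p=read_tool_pos(); move_linear([p[0],p[1],.16+PZ],v=.15)
move_linear([.45,-.25,.3+PZ],v=.3)
move_j([-1.356,.264,1.604,0,1.274,-.037]); st("away")
f=grab_frame("side");g=grab_frame("top")
cv2.imwrite("pics/i.png",np.hstack([cv2.resize(x["color"][195:275,o:o+80,::-1],(400,400),interpolation=cv2.INTER_CUBIC) for x,o in((f,290),(g,250))]))
E
```

```text
open t 20.52 p [0.5198 0.1544 0.2146] F [0.5 0.4 0.4] M [-0.   -0.04 -0.01] gap 0.998
away t 24.73 p [ 0.1693 -0.6531  0.405 ] F [-0.1 -0.6  0.3] M [0.01 0.01 0.01] gap 0.999
```

View pics/i.png

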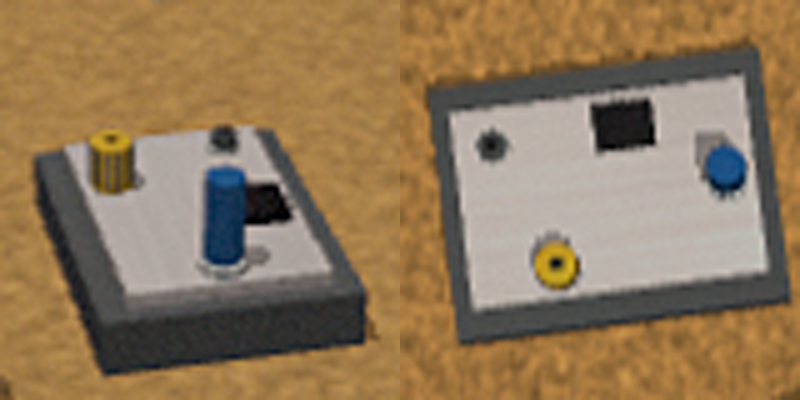

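The side view has the drift top at (226,176) and the bolt top at (111,138). The top view has them at (726,167) and (556,264). I'll check their heights.

```bash
python3 - <<'E'
from geo import *
for n,t,s in(("drift",(726,167),(226,176)),("bolt",(556,264),(111,138))):
    print(n,*tri(crop(np.array(t)-[400,0],(250,195),5),crop(s,(290,195),5)))
E
```

```text
drift [0.56468173 0.06889987 0.08786669] [ 0.03103395 -0.46507113 -0.44299847  0.0534597 ]
bolt [0.51965749 0.15371651 0.06498529] [ 0.00553034 -0.16270648 -0.1640443   0.01772837]
```

Drift top is at 88 mm (89 expected) and bolt top at 65 mm (64 expected), so both are home and upright.

```bash
python3 -c "
from workcell import *
print(sign_off())"
```

```text
the job is handed in; nothing more can be done
None
```

The drift pin and then the brass bolt are both fully home, the plate is in line, and the job was handed in at about 25 s; after-step force readings on the fixture stayed under about 6 N, and the arm never went near the gauge pin, dish, mouse or caliper.

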